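# Close the water shut-off spindle with the ring spanner

## Robot

A 7-joint arm with a two-finger parallel gripper is mounted at the origin on a cart in front of the work surface, level with it; the furniture and walls round the work are solid. World frame = base frame: x ahead of the robot, y to its left, z up, the work surface at z = 0. Lengths are in m, angles in rad, forces in N, time in s.
With the tool pointing down it reaches from about 0.4 to 0.85 m from the base axis. Payload 10.4 kg.
Tool frame: the origin (TCP) lies midway between the tips of the shut fingers; the grasp point (between the pads) lies 19 mm behind it; z points along the fingers, x is the direction in which the jaws open and shut, and the axes are right-handed (so a half turn about z gives the same grasp; the last joint's range is limited). The gripper opens to 85 mm and grips with 20 to 120 N. Pads are 22 mm wide; open, the fingers measure 114 mm over their backs; the gripper's body (76 mm by 85 mm) begins 54 mm behind the grasp point. The pads swing forward as they close: fully open they stand 13 mm farther back than shut.
Start: joints at [1.087, 0.332, -0.065, 1.46, 0.022, 1.35, -0.088], TCP at [0.278, -0.56, 0.231] pointing down, gripper open.
Joint ranges: [-2.6, 2.6], [-0.5, 2.12], [-1.47, 1.34], [0.16, 2.42], [-1.27, 4.41], [0.06, 2.06], [-2.6, 2.6]. Speed limits (rad/s): [2.22, 2.22, 2.79, 2.79, 3.14, 3.14, 3.14].

## Interface

Orientations are given as a unit quaternion [x, y, z, w].
In Python, from workcell import telemetry, eyes, order gives the robot as it stands.
- The arm moves only by the tool servo_tool, never from a script. Its argument "deltas" is a list of rows, each a list of 3 entries, a list of its own where there are three numbers: the shift along the tool's x, y, z in cm, then the turn about the tool's z in rad, then the finger opening in cm, from 0 to 8.54. A call has 1 to 12 rows; each row shifts and turns the pose as measured when the row begins, along the tool's axes as they then stand; what a row does not reach is not made up. A row lasts 1/12 s, in which the tool goes at most 41.7 mm and 7.16 degrees, less where a joint would pass 70% of its speed; a pose out of reach is approached as far as the arm can. A call is refused whole if a number of a shift passes 4.17 or a number of a turn 0.125, either way. A call with a gripper value outside its range is refused whole. The fingers move at their own pace and stop on an object; "force" is the grip in N (left out, the last holds). Time passes only in rows, so rows that do not move let the fingers close. It gives the time, the measured TCP pose, the force and the opening at its end, in the units of the state.
- telemetry.get_obs(): the state, without advancing time (a new reading comes with each control period).
- eyes.camera(name): name is "scene" or "top" or "wrist"; returns (picture, depth): 384x512x3 uint8, blue, green, red; 384x512 float32, m along the optical axis (not along the pixel's ray), 0 where there is no reading.
- eyes.calibration(name): a dict with "fx", "fy", "cx", "cy" (pixels), "distortion" ([k1, k2, p1, p2, k3] as OpenCV has them; the pictures are not rectified), "rvec" (rotation vector, rad) and "tvec" (3), from world to camera coordinates, as OpenCV has them. Camera axes: x right, y down, z forward; pixel columns grow to the right and rows downward; lengths in m; the calibration is good to about 2 mm. A picture is of the moment at which its call begins: read the wrist's pose just before it. calibration takes no time and is no camera call; for the wrist camera it gives the pose at the moment of the call.
- order.hand_in(): hands the job in, once; it reports no verdict.
The state is a dict: "clock": time; "joint_pos": joint angles; "joint_velocities": joint speeds; "tau": joint torques, N m; "position": TCP position; "ee_rot": TCP orientation; "ft_force": force on the tool from outside, world axes, zero at the start; "torque": the same for the moment, N m; "grip_width": opening from 0.0 (shut) to 1.0 (fully open).
Only numpy, scipy, OpenCV 4.12 (cv2) and the standard library are available. Lean on these libraries where they do the work, as an engineer would, in place of code of your own. Each camera call takes 0.05 s, during which the arm holds its last target. There are 200 camera calls.

## Task

Close the coffee machine's water shut-off: fit the ring spanner over the six-sided brass spindle of the valve and turn it clockwise, seen from above, until the spindle comes up against its stop, then nip it up there with a short firm pull of about 10 N at the handle. The two cheeks of the valve leave the spanner only a short swing, so lift it off, swing it back and reseat it for each stroke, never pushing hard on the valve. Turn the spindle only with the spanner, leave the things standing around where they are, and finally lay the spanner flat on the worktop clear of the valve.

Things in the scene. Friction and masses are not known exactly. Their poses are not given: they have to be found in the camera images.
- spanner: Loose ring spanner, steel with a black straight handle, about 0.2 kg, lying flat. Origin: centre of the underside of its six-sided socket; x runs along the handle away from the socket, z up. Shank 11 mm wide, from 7 to 19 mm above the underside, out to x = 68 mm. Centre of mass near x = 72 mm. A fixed kitchen scale, 125 mm high, stands between it and the valve.
- spanner_grip (a point): Centre of the spanner's handle, 103 mm from the socket's axis (+x) and 12 mm above the underside: grip here across y. Axes as the spanner's. The handle is 16 mm wide, 24 mm high with flat sides, from x = 66 to 146 mm; its underside is level with that of the socket.
- spanner_socket (a point): Centre of the socket's underside (the spanner's origin), axes as the spanner's. The socket is open through, 20 mm high, 37.8 mm across its inner flats (its mouth flares by 2 mm a side over the lowest 4 mm), about 50 mm across outside; two of its inner flats face along the spanner's x axis.
- valve: Fixed water shut-off valve: 136 x 150 x 12 mm steel base plate, round body, copper pipes at the back, two upright 6 mm steel cheeks 35 to 60 mm from the spindle, up to 80 mm above the worktop. Origin on the worktop under the spindle; -x points out of the open side. The cheeks stop the spanner's shank when its handle points 43 degrees to either side of -x.
- valve_seat (a point): Point on the spindle's axis at the round seat on which the spindle stands, 40 mm above the worktop; a fully seated spanner rests with its underside on this seat. Axes as the valve's. With the spindle against its stop, a 10 N pull at the handle, square to it, gives a contact force of about 100 to 150 N between socket and spindle (all faces added up); turning the free spindle takes about 2 to 5 N at the handle.
- spindle_top (a point): Top centre of the spindle, 18 mm above the seat; turns with it. The spindle is a greased brass hexagon, 36 mm across flats and 13 mm high, with a 5 mm cone on top that centres the socket (35.6 mm wide at its foot, 25 mm at its top). Two flats face along this point's x axis; z up.
- spindle (a joint): Angle of the spindle, rad: 0 when its flats face along the valve's x axis, growing as it is turned clockwise seen from above. It starts between 0.2 and 0.65; a hard stop ends it at 2.2 (closed). It turns stiffly (about 0.35 N m) and stays where it is left. The socket has about 5 degrees of play on it either way.
- jar_1: Storage jar, 65 mm wide, 100 mm high, behind the valve; bystander. Origin under its centre.
- tape_roll: Roll of tape, 91 mm wide, 24 mm high, lying to the right of the valve; bystander. Origin under its centre.
- kitchen_timer: Flat kitchen timer, 78 x 78 x 18 mm, lying in front of the valve; bystander. Origin under its centre.
- cocoa_shaker: Round shaker, 64 mm wide, 110 mm high, on the left beyond the spanner; bystander. Origin under its centre.

How it is judged:
On the way, in this order (a step that is already met when the one before it is completed fails the run):
1. the spanner is fully seated on the spindle (z of spanner_socket in the frame of valve_seat below 0.007 m and horizontal distance between spanner_socket and valve_seat below 0.006 m), for 0.1 s.
2. it is lifted off again after a stroke, before the spindle is home (z of spanner_socket in the frame of valve_seat above 0.016 m and value of joint spindle below 2.15 rad), for 0.1 s.
3. reseated, it nips the spindle up against the stop (all of step 1 and value of joint spindle above 2.16 rad and contact force between spanner and spindle above 60 N), for 0.1 s.
At the end, for the whole second after the job is handed in: The spindle is closed to within 0.06 rad of its stop at 2.2 rad, and the spanner lies released and at rest, flat on the worktop (within 0.1 rad and 6 mm), its socket more than 120 mm from the spindle's axis (value of joint spindle above 2.14 rad and height (world z) of spanner_socket below 0.006 m and angle between spanner's own z axis and vertical below 0.1 rad and horizontal distance between spanner_socket and valve_seat above 0.12 m and linear speed of spanner below 0.02 m/s); the robot touches nothing.
It fails at once if the spanner presses on the valve (spindle, cheeks or body) with more than 260 N added up over all contact faces, about 17 N at the handle (contact force between spanner and valve above 260 N).
It fails at once if the fingers touch the valve or its spindle (contact force between the fingers and valve above 1 N).
It fails at once if a bystander is moved by more than 25 mm (distance of any of jar_1, tape_roll, kitchen_timer, cocoa_shaker from where it was at the start of the episode above 0.025 m).
It also fails if it takes over 72 s, if anything falls off the work surface, if the arm or the gripper's body presses on something with over 40 N, if the wrist force passes 120 N, or if a joint passes its speed limit or range.

## Working session

There is one attempt and no reset: what is moved stays moved. The work goes in short steps, Python scripts to look and compute and a tool call to move; the robot and the scene stay as the last step left them, time stands still between calls to the robot, and variables do not carry over. Pictures are saved under pics/ and viewed, about 8 in all and at most 12, crops included, and the job is handed in when it is done.

Besides the shell and the picture viewer there is one more tool, called after "Request:" as name(argument=value, ...) on one line, values as JSON. servo_tool: Moves the arm, as the interface text tells. Its arguments: {"type":"object","properties":{"deltas":{"type":"array"},"force":{"type":"number"}},"required":["deltas"]}

```bash
mkdir -p pics; ls; python3 - <<'E'
from workcell import telemetry, eyes
import cv2, numpy as np
o=telemetry.get_obs(); print(o)
for n in ("scene","top"):
    p,d=eyes.camera(n); cv2.imwrite(f"pics/{n}0.png",p); np.save(f"pics/{n}0.npy",d); print(n,eyes.calibration(n))
a=cv2.imread("pics/scene0.png");b=cv2.imread("pics/top0.png")
cv2.imwrite("pics/both0.png",b)
E
```

```text
pics
{'clock': 0.0, 'joint_pos': array([ 1.08739223,  0.33286712, -0.06471847,  1.46097884,  0.02161282,
        1.34989456, -0.08849638]), 'joint_velocities': array([ 0.00045021, -0.00083863,  0.00059233, -0.00050049,  0.0004541 ,
       -0.00143848, -0.00075957]), 'tau': array([ 9.01840231e-04, -6.25425053e+01,  4.96837869e-02, -3.91599762e+01,
        1.62645034e-02,  9.82026133e-03, -3.82324129e-05]), 'position': array([ 0.27774436, -0.55945921,  0.23050104]), 'ee_rot': array([ 8.49914298e-01, -5.26920449e-01, -6.35896832e-04, -3.49967404e-04]), 'ft_force': array([ 0.2260314 , -0.3778744 , -0.14114948]), 'torque': array([0.00223524, 0.03105689, 0.02412914]), 'grip_width': 0.9998177707035739}
scene {'fx': 350.03676718649325, 'fy': 350.03676718649325, 'cx': 258.86401749467086, 'cy': 194.45857060885234, 'distortion': array([-0.03422061,  0.        ,  0.        ,  0.        ,  0.        ]), 'rvec': array([ 0.59020943, -2.62206013,  1.23132063]), 'tvec': array([0.48254012, 0.23744654, 1.24220056])}
top {'fx': 461.81621623604366, 'fy': 461.81621623604366, 'cx': 268.22742261958325, 'cy': 184.12954100817748, 'distortion': array([-0.16121273,  0.        ,  0.        ,  0.        ,  0.        ]), 'rvec': array([ 2.1992512 , -2.14507685,  0.10474591]), 'tvec': array([-0.05704967,  0.56125073,  1.46697389])}
```

View pics/top0.png

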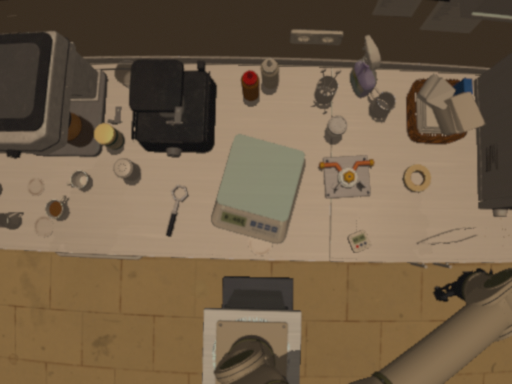

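View pics/scene0.png

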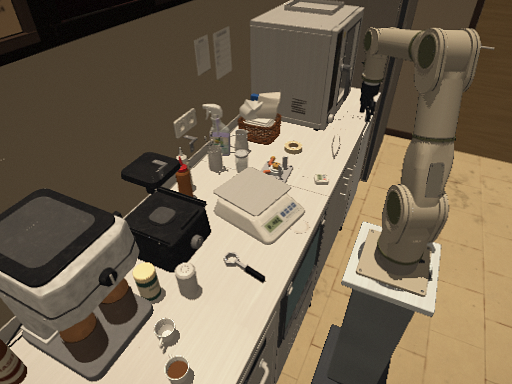

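The top view shows the spanner with its socket at about (180,193) and handle end at (170,235), the scale at (258,188), the valve at (348,177), the timer at (358,241), the tape at (417,178) and the jar at (338,126). The scene view agrees with this layout.

```bash
cat > h.py <<'E'
import numpy as np, cv2
from workcell import telemetry, eyes
from scipy.spatial.transform import Rotation as R
def cal(n):
    c=eyes.calibration(n); K=np.array([[c['fx'],0,c['cx']],[0,c['fy'],c['cy']],[0,0,1]])
    return K,np.array(c['distortion']),cv2.Rodrigues(np.array(c['rvec']))[0],np.array(c['tvec'])
def plane(c,px,z):
    K,D,Rm,t=c; u=cv2.undistortPoints(np.array(px,float).reshape(-1,1,2),K,D)[:,0]
    r=np.c_[u,np.ones(len(u))]@Rm; o=-Rm.T@t
    return o+r*((z-o[2])/r[:,2])[:,None]
def proj(c,P):
    K,D,Rm,t=c; return cv2.projectPoints(np.array(P,float).reshape(-1,3),cv2.Rodrigues(Rm)[0],t,K,D)[0][:,0]
def cloud(c,d):
    K,D,Rm,t=c; h,w=d.shape; g=np.stack(np.meshgrid(np.arange(w),np.arange(h)),-1).astype(float).reshape(-1,1,2)
    u=cv2.undistortPoints(g,K,D)[:,0]; P=np.c_[u,np.ones(len(u))]*d.reshape(-1,1)
    return ((P-t)@Rm).reshape(h,w,3)
def tool():
    o=telemetry.get_obs(); p=np.array(o['position']); q=R.from_quat(o['ee_rot']); return o,p,q
E
python3 - <<'E'
from h import *
c=cal("top"); p=cv2.imread("pics/top0.png"); d=np.load("pics/top0.npy"); X=cloud(c,d)
def crop(x0,y0,w,h,s): return cv2.resize(p[y0:y0+h,x0:x0+w],None,fx=s,fy=s,interpolation=cv2.INTER_CUBIC)
A=crop(150,175,50,70,8); B=crop(315,145,70,70,8)
cv2.imwrite("pics/c1.png",np.hstack([A,B])[:,:])
print("table z",np.median(X[200:230,300:320,2]))
for px in [(348,177),(180,193),(170,233),(358,241),(417,178),(338,126),(258,188),(124,168)]: print(px,X[px[1],px[0]].round(3))
# spanner handle
hsv=cv2.cvtColor(p,cv2.COLOR_BGR2HSV)
m=((hsv[...,2]<60)).astype(np.uint8); m[:, :150]=0; m[:,205:]=0; m[:185]=0; m[245:]=0
n,l,s,ce=cv2.connectedComponentsWithStats(m); print(s[1:],ce[1:])
i=1+np.argmax(s[1:,4]); yx=np.argwhere(l==i); q=plane(c,yx[:,::-1],0.024)[:,:2]
print(q.mean(0),cv2.minAreaRect(q.astype(np.float32)*1000))
E
```

```text
table z 0.0006261118378048836
(348, 177) [ 0.589 -0.297  0.058]
(180, 193) [0.528 0.247 0.004]
(170, 233) [0.396 0.271 0.024]
(358, 241) [ 0.385 -0.339  0.017]
(417, 178) [ 0.598 -0.54   0.006]
(338, 126) [ 0.743 -0.257  0.103]
(258, 188) [ 0.54  -0.013  0.127]
(124, 168) [0.593 0.406 0.112]
[[167 214   9  22  79]] [[170.88607595 224.74683544]]
[0.42270635 0.26905136] ((423.146484375, 268.7847900390625), (11.977755546569824, 69.8162612915039), 77.94679260253906)
```

View pics/c1.png

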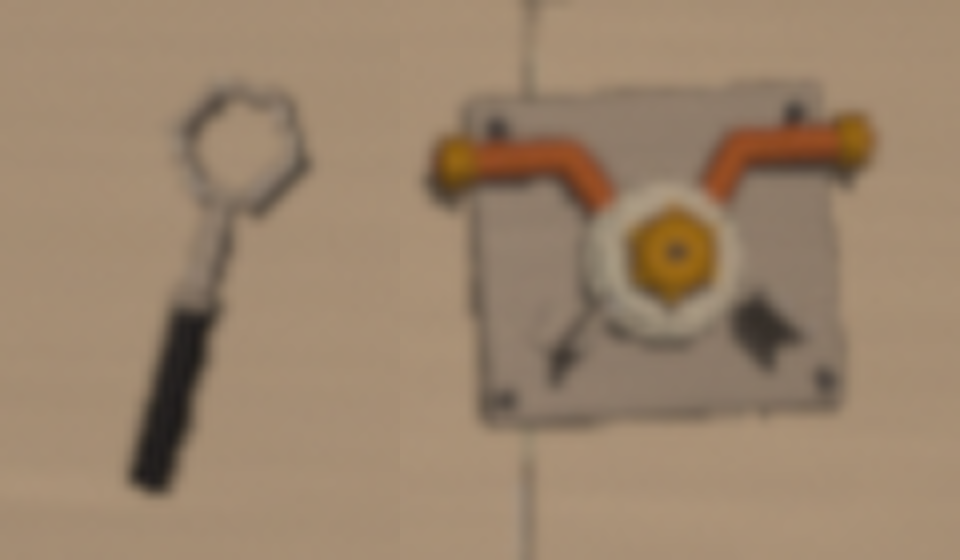

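The crop shows the spanner ring centred at about (180.2,193.3), with the handle running down to (169,235). The brass hexagon is centred at about (349.2,176.6), with its corners pointing up and down and the pipes at the back. I'll convert these to world coordinates.

```bash
cat >> h.py <<'E'
def to(P,yaw=None):
    "deltas (tool axes, cm; turn about tool z, rad) from here to world P, yaw of tool x in deg"
    o,p,q=tool(); s=q.inv().apply(np.array(P)-p)*100; M=q.as_matrix(); y=np.degrees(np.arctan2(M[1,0],M[0,0]))
    t=0 if yaw is None else -np.radians((yaw-y+180)%360-180)
    print("t %.2f tcp %s yaw %.1f tilt %.2f | shift cm %s turn %.3f f %s w %.2f j7 %.2f"%(o['clock'],p.round(4),y,np.degrees(np.arccos(-M[2,2])),s.round(2),t,np.round(o['ft_force'],1),o['grip_width'],o['joint_pos'][6]))
E
python3 - <<'E'
from h import *
c=cal("top"); p=cv2.imread("pics/top0.png"); hsv=cv2.cvtColor(p,cv2.COLOR_BGR2HSV)
h=np.array([0.4227,0.2690])
ring=plane(c,[(180,193.2)],.02)[0,:2]; v=ring-h; print("ring",ring,np.linalg.norm(v),"handle yaw",np.degrees(np.arctan2(*(-v)[::-1])))
# spindle
m=cv2.inRange(hsv,(15,140,60),(32,255,255)); m[:, :338]=0;m[:,362:]=0;m[:164]=0;m[190:]=0
yx=np.argwhere(m>0); print(len(yx),yx.mean(0)); P=plane(c,yx[:,::-1],.055)[:,:2]; print("spindle",P.mean(0),cv2.minEnclosingCircle(P.astype(np.float32)))
# plate corners (crop px /8)
cr=np.array([(465,100),(820,85),(845,405),(485,425)],float); cr[:,0]-=400; cr=cr/8+[314.5,144.5]
C=plane(c,cr,.012)[:,:2]; print(C.round(4),C.mean(0)); 
for i in range(4): e=C[(i+1)%4]-C[i]; print(np.linalg.norm(e).round(4),np.degrees(np.arctan2(e[1],e[0])).round(1))
to([0.5,0,0.23],-101)
E
```

```text
ring [0.52625198 0.24400793] 0.10652518852916756 handle yaw 166.43125848216616
88 [176.40909091 348.57954545]
spindle [ 0.59101238 -0.29917829] ((0.5906450748443604, -0.29995253682136536), 0.017925724387168884)
[[ 0.6582 -0.22  ]
 [ 0.6687 -0.368 ]
 [ 0.536  -0.3788]
 [ 0.5243 -0.23  ]] [ 0.59682189 -0.29922281]
0.1484 -85.9
0.1331 -175.3
0.1493 94.5
0.1343 4.2
t 0.10 tcp [ 0.2778 -0.5595  0.2306] yaw -63.6 tilt 0.07 | shift cm [-40.23 -44.79   0.11] turn 0.653 f [-0.1  0.3 -0.5] w 1.00 j7 -0.09
```

Request:
servo_tool(deltas=[[[-1.2, -1.8, -0.3], 0, 8.5], [[-1.9, -3, -0.3], 0, 8.5], [[-1.9, -3, 0], 0, 8.5], [[-1.9, -3, 0], 0, 8.5], [[-1.9, -3, 0], 0, 8.5], [[-1.9, -3, 0], 0, 8.5], [[-1.9, -3, 0], 0, 8.5], [[-1.9, -3, 0], 0, 8.5], [[-1.9, -3, 0], 0, 8.5], [[-1.9, -3, 0], 0, 8.5], [[-1.9, -3, 0], 0, 8.5], [[-1.9, -3, 0], 0, 8.5]])

```text
clock: 1.1
position: [0.4924, -0.1989, 0.231]
ee_rot: [0.845, -0.534, -0.005, 0.001]
ft_force: [0.2, -0.8, 0.1]
grip_width: 0.994
```

```bash
python3 -c "
from h import *
to([0.428,0.267,0.2],-103.6)"
```

```text
t 1.10 tcp [ 0.4924 -0.1989  0.231 ] yaw -64.6 tilt 0.59 | shift cm [-44.82 -14.2    3.3 ] turn 0.681 f [ 0.2 -0.8  0.1] w 0.99 j7 -0.87
```

Request:
servo_tool(deltas=[[[-2.5, -0.8, 0], 0.057, 8.5], [[-3.8, -1.0, 0], 0.057, 8.5], [[-3.8, -0.7, 0], 0.057, 8.5], [[-3.9, -0.5, 0], 0.057, 8.5], [[-3.9, -0.3, 0], 0.057, 8.5], [[-3.9, 0, 0], 0.057, 8.5], [[-3.9, 0.2, 0], 0.057, 8.5], [[-3.9, 0.5, 0], 0.057, 8.5], [[-3.9, 0.7, 0], 0.057, 8.5], [[-3.9, 0.9, 0], 0.057, 8.5], [[-3.8, 1.2, 0], 0.057, 8.5], [[-2.5, 1.0, 0], 0.057, 8.5]])

```text
clock: 2.1
position: [0.422, 0.2641, 0.2308]
ee_rot: [-0.606, 0.796, 0.005, -0.004]
ft_force: [-0.3, -0.4, -0.4]
grip_width: 0.996
```

```bash
python3 - <<'E'
from h import *
to([0.428,0.267,0.12],-103.6)
cc=cal("wrist"); p,d=eyes.camera("wrist"); cv2.imwrite("pics/w1.png",p); np.save("pics/w1.npy",d)
print(proj(cc,[[.526,.244,.02],[.423,.269,.024]]))
E
```

```text
t 2.10 tcp [0.422  0.2641 0.2308] yaw -105.5 tilt 0.69 | shift cm [-0.44 -0.63 11.07] turn -0.032 f [-0.3 -0.4 -0.4] w 1.00 j7 -2.55
[[249.07428251  48.67507391]
 [252.85360557 155.01310429]]
```

View pics/w1.png

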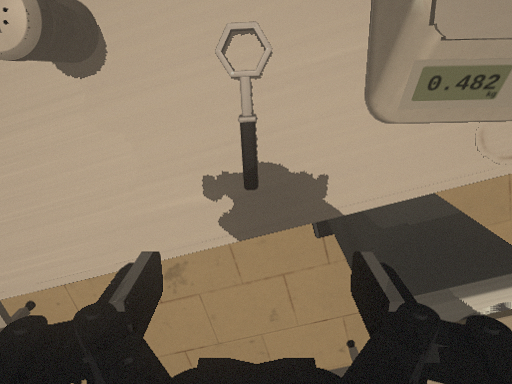

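The wrist view shows the ring at about (244,50) and the handle from (248,118) to (251,188), clear of the scale. Next I'll fit the handle axis and ring centre from this view.

```bash
python3 - <<'E'
from h import *
c=cal("wrist"); p=cv2.imread("pics/w1.png"); d=np.load("pics/w1.npy"); X=cloud(c,d)
Z=X[...,2]; roi=np.zeros(Z.shape,bool); roi[10:195,205:285]=1
m=roi&(p.max(2)<50)
m=(roi&(Z>.017)&(Z<.032)&(p.max(2)<60)).astype(np.uint8)
yx=np.argwhere(m); q=plane(c,yx[:,::-1],.024)[:,:2]
r=cv2.minAreaRect((q*1000).astype(np.float32)); vx=cv2.fitLine((q*1000).astype(np.float32),cv2.DIST_HUBER,0,.01,.01).ravel()
print("handle",r,np.degrees(np.arctan2(vx[1],vx[0])))
b=(roi&(Z>.012)&(Z<.03)).astype(np.uint8); b[78:]=0
yx=np.argwhere(b); q=plane(c,yx[:,::-1],.02)[:,:2]; r2=cv2.minAreaRect((q*1000).astype(np.float32)); ce=cv2.minEnclosingCircle((q*1000).astype(np.float32))
print("ring",len(yx),r2,ce)
h=np.array(r[0]);g=np.array(ce[0]); print(np.linalg.norm(h-g),np.degrees(np.arctan2(*(h-g)[::-1])))
print("table",np.median(Z[150:170,150:190]),"handle top",np.median(Z[m>0]))
E
```

```text
handle ((420.29119873046875, 278.323486328125), (15.47159194946289, 73.67797088623047), 76.706298828125) -13.671381
ring 1085 ((524.4356079101562, 255.1398468017578), (55.172725677490234, 50.31516647338867), 74.44434356689453) ((524.8385009765625, 254.61660766601562), 28.34674072265625)
107.20146688752004 167.22381073339687
table -5.873186235333507e-05 handle top 0.023469739283536444
```

Request:
servo_tool(deltas=[[[-0.3, -0.1, 1.5], -0.02, 8.5], [[-0.3, 0, 2.5], -0.012, 8.5], [[-0.2, 0, 3], 0, 8.5], [[0, 0, 3], 0, 8.5], [[0, 0, 2.0], 0, 8.5], [[0, 0, 1.0], 0, 8.5], [[0, 0, 0], 0, 8.5]])

```text
clock: 2.73
position: [0.4192, 0.2814, 0.0948]
ee_rot: [-0.622, 0.783, 0.006, -0.003]
ft_force: [0.3, 0.2, 0.2]
grip_width: 0.997
```

```bash
cat > sp.py <<'E'
from h import *
def spanner(name,x0,x1,y0,y1,ys,zb=0.0):
    c=cal(name); p,d=eyes.camera("wrist"); cv2.imwrite(name and "pics/last.png",p)
    X=cloud(c,d); Z=X[...,2]-zb; roi=np.zeros(Z.shape,bool); roi[y0:y1,x0:x1]=1
    return c,p,Z,roi
E
python3 - <<'E'
from h import *
to([0.425,0.272,0.004],-103.5)
c=cal("wrist"); p,d=eyes.camera("wrist"); cv2.imwrite("pics/w2.png",p); np.save("pics/w2.npy",d)
print(tool()[0]['joint_pos'][6])
X=cloud(c,d);Z=X[...,2]; m=((Z>.018)&(Z<.032)&(p.max(2)<70)).astype(np.uint8); m[:,:150]=0;m[:,350:]=0; m[300:]=0
n,l,s,ce=cv2.connectedComponentsWithStats(m); i=1+np.argmax(s[1:,4]); print(s[i]); yx=np.argwhere(l==i); q=plane(c,yx[:,::-1],.024)[:,:2]
r=cv2.minAreaRect((q*1000).astype(np.float32)); vx=cv2.fitLine((q*1000).astype(np.float32),cv2.DIST_HUBER,0,.01,.01).ravel(); print(r,np.degrees(np.arctan2(vx[1],vx[0])))
E
```

```text
t 2.73 tcp [0.4192 0.2814 0.0948] yaw -103.1 tilt 0.81 | shift cm [ 0.82 -0.9   9.07] turn 0.006 f [0.3 0.2 0.2] w 1.00 j7 -2.60
-2.5954888946250323
[ 257  140   24  102 2278]
((422.7677001953125, 273.4657897949219), (15.526150703430176, 72.9229736328125), 77.90595245361328) -11.93972
```

View pics/w2.png

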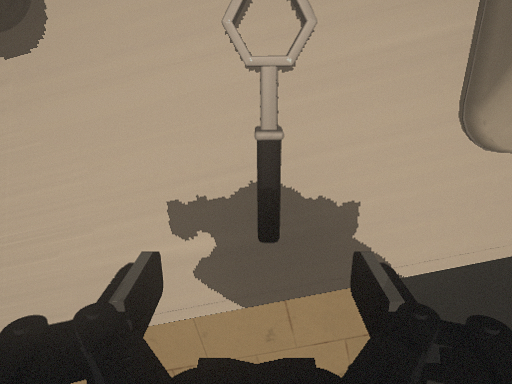

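The handle is centred between the fingers, from (268,135) to (268,240), and the ring is at about (269,20). Joint 7 is nearly at its limit. I'll back the yaw off by about 6° and let the flat pads align the handle as they close.

Request:
servo_tool(deltas=[[[0.4, -0.5, 0], -0.06, 8.5], [[0.4, -0.5, 0], -0.05, 8.5], [[0, 0, 1.5], 0, 8.5], [[0, 0, 2], 0, 8.5], [[0, 0, 2], 0, 8.5], [[0, 0, 1], 0, 8.5], [[0, 0, 0], 0, 8.5]])

```text
clock: 3.37
position: [0.4324, 0.2741, 0.0365]
ee_rot: [-0.665, 0.746, 0.005, 0.003]
ft_force: [0.3, 0.0, -1.6]
grip_width: 0.995
```

```bash
python3 -c "
from h import *
to([0.429,0.272,0.003],-97)"
```

```text
t 3.37 tcp [0.4324 0.2741 0.0365] yaw -96.6 tilt 0.70 | shift cm [0.28 0.3  3.35] turn 0.007 f [ 0.3  0.  -1.6] w 1.00 j7 -2.51
```

Request:
servo_tool(deltas=[[[0.2, 0.2, 1.6], 0, 8.5], [[0, 0, 1.2], 0, 8.5], [[0, 0, 0.3], 0, 8.5], [[0, 0, 0], 0, 3.5], [[0, 0, 0], 0, 2.5], [[0, 0, 0], 0, 1.6], [[0, 0, 0], 0, 0.5], [[0, 0, 0], 0, 0.5], [[0, 0, 0], 0, 0.5], [[0, 0, 0], 0, 0.5], [[0, 0, 0], 0, 0.5]], force=90)

```text
clock: 4.28
position: [0.4349, 0.2754, 0.0122]
ee_rot: [-0.665, 0.747, 0.004, 0.008]
ft_force: [0.1, 0.5, -1.7]
grip_width: 0.157
```

```bash
python3 -c "
from h import *
to([0.429,0.272,0.2],-97)"
```

```text
t 4.28 tcp [0.4349 0.2754 0.0122] yaw -96.6 tilt 1.01 | shift cm [  0.09   0.46 -18.78] turn 0.006 f [ 0.1  0.5 -1.7] w 0.16 j7 -2.53
```

Request:
servo_tool(deltas=[[[0, 0, 0], 0, 2.6], [[0, 0, 0.2], 0, 3.0], [[0, 0, 0.8], 0, 3.0], [[0, 0, 0.3], 0, 3.0], [[0, 0, 0.1], 0, 3.0], [[0, 0, 0], 0, 3.0]])

```text
clock: 4.78
position: [0.4354, 0.2759, 0.0]
ee_rot: [-0.665, 0.747, 0.003, 0.007]
ft_force: [-0.0, -1.0, 1.3]
grip_width: 0.351
```

```bash
python3 -c "
from h import *
to([0.429,0.272,0.004],-97)"
```

```text
t 4.78 tcp [0.4354 0.2759 0.    ] yaw -96.7 tilt 0.91 | shift cm [ 0.45  0.59 -0.41] turn 0.006 f [-0.  -1.   1.3] w 0.35 j7 -2.54
```

Request:
servo_tool(deltas=[[[0.2, 0.4, -0.4], 0, 3.0], [[0.1, 0.3, -0.1], 0, 3.0], [[0, 0, 0], 0, 1.6], [[0, 0, 0], 0, 0.5], [[0, 0, 0], 0, 0.5], [[0, 0, 0], 0, 0.5], [[0, 0, 0], 0, 0.5]], force=90)

```text
clock: 5.37
position: [0.4274, 0.274, 0.0047]
ee_rot: [-0.665, 0.747, 0.003, 0.008]
ft_force: [-0.9, -0.6, 5.0]
grip_width: 0.168
```

```bash
python3 -c "
from h import *
to([0.429,0.272,0.2],-97)"
```

```text
t 5.37 tcp [0.4274 0.274  0.0047] yaw -96.6 tilt 0.94 | shift cm [ -0.12  -0.3  -19.53] turn 0.007 f [-0.9 -0.6  5. ] w 0.17 j7 -2.54
```

Request:
servo_tool(deltas=[[[0, 0, -2], 0, 0.5], [[0, 0, -4], 0, 0.5], [[0, 0, -4.1], 0, 0.5], [[0, 0, -4.1], 0, 0.5], [[0, 0, -4.1], 0, 0.5], [[0, 0, -3], 0, 0.5], [[2.5, -0.5, -1], 0, 0.5], [[3.8, -0.7, 0], -0.04, 0.5], [[3.8, -0.6, 0], -0.04, 0.5], [[3.8, -0.5, 0], -0.04, 0.5], [[3.8, -0.3, 0], -0.04, 0.5], [[3.8, -0.1, 0], -0.04, 0.5]])

```text
clock: 6.37
position: [0.4392, 0.0532, 0.2294]
ee_rot: [0.745, -0.668, -0.006, -0.004]
ft_force: [1.1, 0.7, -1.4]
grip_width: 0.163
```

```bash
python3 -c "
from h import *
to([0.47,-0.368,0.19],-60.5)"
```

```text
t 6.37 tcp [0.4392 0.0532 0.2294] yaw -83.8 tilt 0.86 | shift cm [42.26  1.52  3.31] turn -0.406 f [ 1.1  0.7 -1.4] w 0.16 j7 -1.65
```

Request:
servo_tool(deltas=[[[3.6, 0.1, 0.2], -0.034, 0.5], [[3.7, 0.2, 0.3], -0.034, 0.5], [[3.7, 0.4, 0.3], -0.034, 0.5], [[3.7, 0.5, 0.3], -0.034, 0.5], [[3.7, 0.7, 0.3], -0.034, 0.5], [[3.7, 0.8, 0.3], -0.034, 0.5], [[3.7, 0.9, 0.3], -0.034, 0.5], [[3.6, 1.1, 0.3], -0.034, 0.5], [[3.6, 1.2, 0.3], -0.034, 0.5], [[3.6, 1.4, 0.3], -0.034, 0.5], [[3.2, 1.4, 0.3], -0.034, 0.5], [[2.0, 0.8, 0.3], -0.034, 0.5]])

```text
clock: 7.37
position: [0.4628, -0.4028, 0.178]
ee_rot: [0.869, -0.495, -0.009, -0.003]
ft_force: [0.0, 0.1, -2.0]
grip_width: 0.161
```

```bash
python3 - <<'E'
from h import *
to([0.47,-0.368,0.19],-60.5)
c=cal("wrist"); p,d=eyes.camera("wrist"); cv2.imwrite("pics/w3.png",p); np.save("pics/w3.npy",d)
np.savez("pics/w3cal.npz",*c)
E
```

```text
t 7.37 tcp [ 0.4628 -0.4028  0.178 ] yaw -59.4 tilt 1.12 | shift cm [-2.65 -2.39 -1.17] turn 0.019 f [ 0.   0.1 -2. ] w 0.16 j7 -0.39
```

View pics/w3.png

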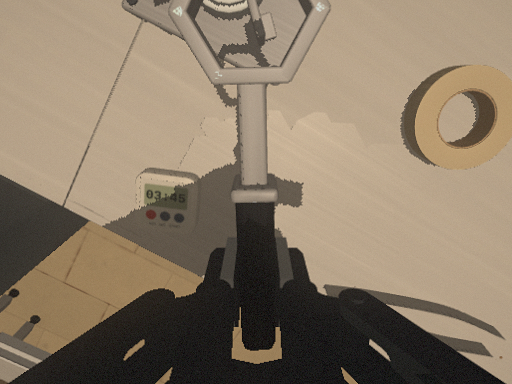

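The view shows the handle gripped centrally. The collar is at (253,195), the ring's near flat runs from (215,78) to (292,72), and its side corners are near (177,10) and (325,8). The timer is at (167,205) and the tape at (465,117). Next I'll measure the socket in the tool frame from depth, and check both socket and spindle with the top camera.

```bash
python3 - <<'E'
from h import *
z=np.load("pics/w3cal.npz"); c=tuple(z[f'arr_{i}'] for i in range(4)); d=np.load("pics/w3.npy"); p3=cv2.imread("pics/w3.png")
o,p,q=tool(); X=q.inv().apply((cloud(c,d).reshape(-1,3)-p)).reshape(384,512,3)*1000  # tool frame mm
# tool frame: -y toward socket; z: down positive
m=(d>0)&(X[...,2]>-40)&(X[...,2]<15)&(X[...,1]<-20)&(abs(X[...,0])<40); m[230:]=0
Q=X[m]; print(len(Q))
for a in range(-115,-20,7):
    s=Q[(Q[:,1]>=a)&(Q[:,1]<a+7)]
    if len(s)>10: print(a,len(s),"x",s[:,0].min().round(1),s[:,0].max().round(1),"mid",(.5*(s[:,0].min()+s[:,0].max())).round(1),"ztop",np.percentile(s[:,2],20).round(1))
for n,(u,v) in dict(cl=(177,8),cr=(325,8),nl=(215,80),nr=(292,75),coll=(232,190),colr=(276,190)).items():
    w=Q=X[max(v-4,0):v+5,u-6:u+7].reshape(-1,3); w=w[(w[:,2]<15)&(w[:,2]>-45)]; print(n,w.mean(0).round(1) if len(w) else None)
pt,dt=eyes.camera("top"); cv2.imwrite("pics/t2.png",pt); np.save("pics/t2.npy",dt)
cv2.imwrite("pics/t2c.png",cv2.resize(pt[130:260,300:430],None,fx=4.5,fy=4.5,interpolation=cv2.INTER_CUBIC))
E
```

```text
9466
-115 448 x -33.6 21.9 mid -5.8 ztop -15.8
-108 1004 x -34.6 22.0 mid -6.3 ztop -16.2
-101 911 x -31.3 18.6 mid -6.3 ztop -16.1
-94 1034 x -26.9 15.3 mid -5.8 ztop -16.2
-87 1401 x -22.7 11.4 mid -5.7 ztop -16.3
-80 553 x -10.8 0.3 mid -5.2 ztop -15.3
-73 527 x -10.5 0.4 mid -5.1 ztop -15.3
-66 493 x -10.3 0.4 mid -4.9 ztop -15.4
-59 478 x -10.0 0.9 mid -4.5 ztop -15.3
-52 455 x -10.0 1.0 mid -4.5 ztop -15.4
-45 1064 x -13.7 5.3 mid -4.2 ztop -21.4
-38 571 x -12.7 4.3 mid -4.2 ztop -20.5
-31 524 x -12.0 4.0 mid -4.0 ztop -20.1
cl [ -30.9 -107.2  -15.6]
cr [  20.  -107.1  -15.9]
nl [-18.4 -83.5 -15.7]
nr [  8.9 -85.2 -15.9]
coll [-12.  -41.9 -19.3]
colr [  3.4 -42.1 -19.8]
```

View pics/t2c.png

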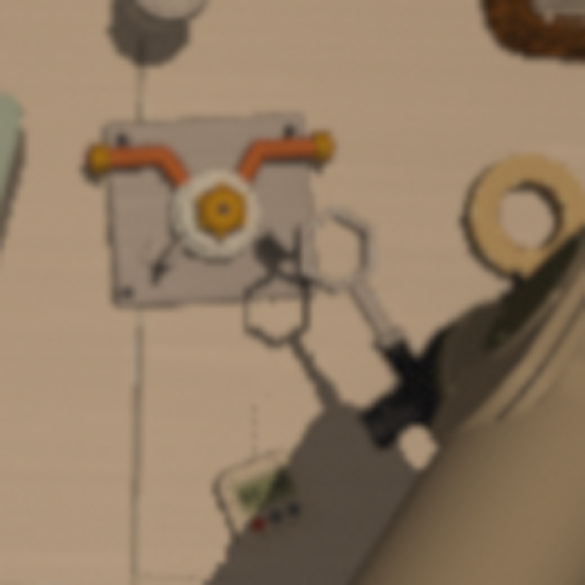

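The top crop shows the ring centred at about (338,250) in the crop and the spindle at (221,209). Measuring both from the same camera.

```bash
cat >> h.py <<'E'
def topring(h=0.016,near=None,save=None):
    "socket centre from the top camera by depth (ring top h above TCP) against that predicted from the tool"
    o,p,q=tool(); M=q.as_matrix(); pred=p-M[:,1]*.108; zt=p[2]+h
    c=cal("top"); im,d=eyes.camera("top"); X=cloud(c,d)
    if save: cv2.imwrite(save,im)
    m=(abs(X[...,2]-zt)<.012)&(np.hypot(X[...,0]-pred[0],X[...,1]-pred[1])<.037)
    yx=np.argwhere(m); Q=plane(c,yx[:,::-1],zt)[:,:2]
    mx=Q@M[:2,0]; my=Q@M[:2,1]; rel=np.c_[(Q-p[:2])@M[:2,0],(Q-p[:2])@M[:2,1]]*1000
    rr=rel[rel[:,1]<-80]; 
    cx=.5*(rr[:,0].min()+rr[:,0].max()); w=np.ptp(rr[:,0]); cy=rr[:,1].min()+25+1.5
    print("top ring n",len(Q),"tool-frame mm: x mid %.1f width %.1f, y min %.1f -> centre %.1f; pred world %s"%(cx,w,rr[:,1].min(),cy,pred.round(4)))
    E,_=cv2.minEnclosingCircle((rr).astype(np.float32)); print("circle tool mm",np.round(E,1),round(_,1))
    return im,c
E
python3 - <<'E'
from h import *
im,c=topring(near=1)
hsv=cv2.cvtColor(im,cv2.COLOR_BGR2HSV); m=cv2.inRange(hsv,(15,140,60),(32,255,255)); m[:, :338]=0;m[:,362:]=0;m[:164]=0;m[190:]=0
yx=np.argwhere(m>0); P=plane(c,yx[:,::-1],.053)[:,:2]; print("spindle",P.mean(0),cv2.minEnclosingCircle(P.astype(np.float32)))
hull=cv2.convexHull((P*1e4).astype(np.float32)); r=cv2.minAreaRect(hull); print(r)
# direction of farthest points mod 60
a=np.degrees(np.arctan2(P[:,1]-P[:,1].mean(),P[:,0]-P[:,0].mean())); rho=np.linalg.norm(P-P.mean(0),axis=1)
s=rho>.012; f=(rho[s]**6*np.exp(6j*np.radians(a[s]))).sum(); print("corner yaw mod 60:",np.degrees(np.angle(f))/6)
to([.5,-.36,.1],-60)
E
```

```text
top ring n 150 tool-frame mm: x mid -1.7 width 58.5, y min -129.8 -> centre -103.3; pred world [ 0.5552 -0.3483  0.1762]
circle tool mm [  -1.7 -104.9] 29.3
spindle [ 0.59124782 -0.2995276 ] ((0.5908799767494202, -0.30030274391174316), 0.017950084060430527)
((5909.662109375, -2992.721923828125), (354.9704284667969, 291.1092834472656), 0.3495101034641266)
corner yaw mod 60: 0.49752491185324804
t 7.52 tcp [ 0.4631 -0.4004  0.1775] yaw -59.5 tilt 1.23 | shift cm [-1.44 -5.27  7.75] turn 0.009 f [-0.6  1.3 -2.6] w 0.16 j7 -0.39
```

Request:
servo_tool(deltas=[[[-0.5, -1.4, 0], 0, 0.5], [[-0.8, -2.2, 0.5], 0, 0.5], [[-0.6, -1.7, 1.5], 0, 0.5], [[-0.2, -0.6, 2], 0, 0.5], [[0, 0, 2], 0, 0.5], [[0, 0, 1], 0, 0.5], [[0, 0, 0.3], 0, 0.5], [[0, 0, 0], 0, 0.5]])

```text
clock: 8.18
position: [0.5049, -0.3406, 0.1003]
ee_rot: [0.869, -0.494, -0.012, -0.005]
ft_force: [0.1, 0.8, -2.1]
grip_width: 0.162
```

```bash
python3 - <<'E'
from h import *
im,c=topring(save="pics/t3.png")
cv2.imwrite("pics/t3c.png",cv2.resize(im[140:225,310:410],None,fx=6,fy=6,interpolation=cv2.INTER_CUBIC))
to([.5011,-.355,.1],-59.5)
p,d=eyes.camera("wrist"); cv2.imwrite("pics/w4.png",p); np.save("pics/w4.npy",d); np.savez("pics/w4cal.npz",*cal("wrist"))
E
```

```text
top ring n 141 tool-frame mm: x mid -3.4 width 58.8, y min -130.3 -> centre -103.8; pred world [ 0.5977 -0.2854  0.1   ]
circle tool mm [  -3.4 -105.9] 29.4
t 8.23 tcp [ 0.5051 -0.3408  0.1009] yaw -59.3 tilt 1.46 | shift cm [1.02 1.07 0.06] turn 0.004 f [ 0.9 -0.3 -2.4] w 0.16 j7 -0.51
```

View pics/t3c.png

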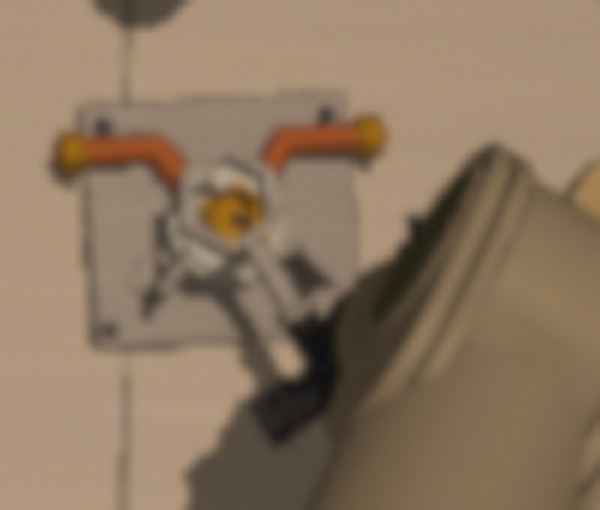

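The ring sits about 1 cm past the spindle: the ring is at roughly (228,205) in the crop, with brass visible at (232,212). I'll correct that and lower.

Request:
servo_tool(deltas=[[[0.4, 0.4, 0], 0, 0.5], [[0.4, 0.4, 0], 0, 0.5], [[0.1, 0.1, 0.5], 0, 0.5], [[0, 0, 0.6], 0, 0.5], [[0, 0, 0.4], 0, 0.5], [[0, 0, 0.1], 0, 0.5], [[0, 0, 0], 0, 0.5]])

```text
clock: 8.87
position: [0.5021, -0.3584, 0.0878]
ee_rot: [0.868, -0.496, -0.008, -0.004]
ft_force: [-0.1, 0.1, -1.8]
grip_width: 0.165
```

```bash
python3 - <<'E'
from h import *
im,c=topring(save="pics/t4.png")
to([.5016,-.3568,.075],-59.5)
E
```

```text
top ring n 125 tool-frame mm: x mid -3.2 width 56.7, y min -129.6 -> centre -103.1; pred world [ 0.5951 -0.3037  0.0878]
circle tool mm [  -3.4 -104.6] 28.5
t 8.92 tcp [ 0.502  -0.3584  0.0879] yaw -59.5 tilt 1.03 | shift cm [-0.13 -0.04  1.29] turn -0.000 f [ 0.3  1.1 -1.8] w 0.16 j7 -0.49
```

Request:
servo_tool(deltas=[[[-0.1, 0, 0.3], 0, 0.5], [[0, 0, 0.4], 0, 0.5], [[0, 0, 0.4], 0, 0.5], [[0, 0, 0.4], 0, 0.5], [[0, 0, 0.3], 0, 0.5], [[0, 0, 0.3], 0, 0.5], [[0, 0, 0.3], 0, 0.5], [[0, 0, 0.3], 0, 0.5], [[0, 0, 0.2], 0, 0.5]])

```text
clock: 9.67
position: [0.5017, -0.3561, 0.056]
ee_rot: [0.868, -0.496, -0.008, -0.004]
ft_force: [-0.3, 0.3, -1.0]
grip_width: 0.164
```

```bash
python3 - <<'E'
from h import *
im,c=topring(save="pics/t5.png")
to([.5016,-.3568,.044],-59.5)
E
```

```text
top ring n 147 tool-frame mm: x mid -4.0 width 57.8, y min -130.0 -> centre -103.5; pred world [ 0.5947 -0.3012  0.056 ]
circle tool mm [  -3.8 -104.7] 29.1
t 9.72 tcp [ 0.5015 -0.356   0.0557] yaw -59.4 tilt 1.06 | shift cm [0.09 0.03 1.17] turn 0.001 f [-1.2  0.4 -2.1] w 0.17 j7 -0.49
```

Request:
servo_tool(deltas=[[[0, 0, 0.25], 0, 0.5], [[0, 0, 0.25], 0, 0.5], [[0, 0, 0.25], 0, 0.5], [[0, 0, 0.25], 0, 0.5], [[0, 0, 0.2], 0, 0.5], [[0, 0, 0.2], 0, 0.5]])

```text
clock: 10.22
position: [0.5018, -0.3559, 0.0419]
ee_rot: [0.869, -0.496, -0.008, -0.005]
ft_force: [-6.0, 2.3, 11.8]
grip_width: 0.169
```

```bash
python3 - <<'E'
from h import *
im,c=topring(save="pics/t6.png")
to([.5016,-.3568,.044],-59.5)
E
```

```text
top ring n 232 tool-frame mm: x mid -3.5 width 55.2, y min -130.2 -> centre -103.7; pred world [ 0.5948 -0.3009  0.0419]
circle tool mm [  -2.6 -105.8] 28.6
t 10.27 tcp [ 0.5013 -0.3555  0.0413] yaw -59.4 tilt 1.08 | shift cm [ 0.12  0.04 -0.27] turn 0.002 f [-3.9  3.4  3.2] w 0.16 j7 -0.49
```

Seated: the socket centre and height both match, with the underside on the seat. I'll start the stroke gently.

Request:
servo_tool(deltas=[[[-0.3, 0, 0], 0.03, 0.5], [[-0.4, 0, 0], 0.04, 0.5], [[-0.5, 0, 0], 0.05, 0.5], [[-0.5, 0, 0], 0.05, 0.5]])

```text
clock: 10.6
position: [0.4927, -0.3392, 0.0418]
ee_rot: [0.823, -0.568, -0.01, -0.004]
ft_force: [-1.9, 1.9, 2.0]
grip_width: 0.162
```

```bash
cat >> h.py <<'E'
def piv(S=(.591,-.2998)):
    "where the spindle axis lies in the tool frame, mm; spanner angle cw from valve -x, deg"
    o,p,q=tool(); M=q.as_matrix(); v=np.array(S)-p[:2]; y=np.degrees(np.arctan2(M[1,0],M[0,0]))
    f=np.array(o['ft_force']); print("t %.2f pivot x %.1f y %.1f mm z %.4f | spanner cw %.1f deg | force tool xy %s z %.1f mz %.2f"%(o['clock'],1e3*v@M[:2,0],1e3*v@M[:2,1],p[2],184.5-(y-90)%360,(f@M)[:2].round(1),f[2],o['torque'][2]),"j7 %.2f w %.3f"%(o['joint_pos'][6],o['grip_width']))
E
python3 -c "
from h import *
piv()"
```

```text
t 10.60 pivot x -1.9 y -105.9 mm z 0.0418 | spanner cw -16.3 deg | force tool xy [-2.5  1.1] z 2.0 mz 0.68 j7 -0.67 w 0.162
```

Request:
servo_tool(deltas=[[[-0.53, 0, 0], 0.05, 0.5], [[-0.74, -0.02, 0], 0.07, 0.5], [[-0.84, -0.02, 0], 0.08, 0.5], [[-0.84, -0.02, 0], 0.08, 0.5], [[-0.84, -0.02, 0], 0.08, 0.5], [[-0.84, -0.02, 0], 0.08, 0.5], [[-0.84, -0.02, 0], 0.08, 0.5], [[-0.84, -0.02, 0], 0.08, 0.5], [[-0.74, -0.02, 0], 0.07, 0.5], [[-0.53, -0.01, 0], 0.05, 0.5]])

```text
clock: 11.43
position: [0.492, -0.2614, 0.0437]
ee_rot: [-0.558, 0.83, 0.01, -0.0]
ft_force: [-0.3, -1.1, -1.4]
grip_width: 0.157
```

```bash
python3 -c "
from h import *
piv()"
```

```text
t 11.43 pivot x -1.8 y -106.2 mm z 0.0437 | spanner cw 26.7 deg | force tool xy [ 1.1 -0.2] z -1.4 mz 0.31 j7 -1.50 w 0.157
```

Request:
servo_tool(deltas=[[[-0.53, 0, 0.05], 0.05, 0.5], [[-0.63, -0.02, 0.05], 0.06, 0.5], [[-0.42, -0.01, 0], 0.04, 0.5], [[-0.1, 0, 0], 0.01, 0.5]])

```text
clock: 11.77
position: [0.4999, -0.2453, 0.0434]
ee_rot: [-0.486, 0.874, 0.009, -0.001]
ft_force: [-2.3, -0.7, 1.8]
grip_width: 0.165
```

```bash
python3 -c "
from h import *
piv()"
```

```text
t 11.77 pivot x -1.8 y -106.1 mm z 0.0434 | spanner cw 36.3 deg | force tool xy [1.8 1.7] z 1.8 mz 0.26 j7 -1.69 w 0.165
```

Request:
servo_tool(deltas=[[[0.35, 0, 0], -0.035, 0.5], [[0, 0, -0.6], 0, 0.5], [[0, 0, -1.0], 0, 0.5], [[0, 0, -1.0], 0, 0.5], [[0, 0, -0.7], 0, 0.5], [[0, 0, -0.2], 0, 0.5], [[0, 0, 0], 0, 0.5]])

```text
clock: 12.35
position: [0.4993, -0.2499, 0.0832]
ee_rot: [-0.501, 0.865, 0.008, -0.0]
ft_force: [-0.4, -0.1, -2.0]
grip_width: 0.161
```

```bash
python3 -c "
from h import *
piv()
to([.5,-.25,.08])"
```

```text
t 12.35 pivot x -2.4 y -104.3 mm z 0.0832 | spanner cw 34.4 deg | force tool xy [0.3 0.2] z -2.0 mz 0.01 j7 -1.66 w 0.161
t 12.35 tcp [ 0.4993 -0.2499  0.0832] yaw -119.9 tilt 0.89 | shift cm [-0.02 -0.07  0.32] turn 0.000 f [-0.4 -0.1 -2. ] w 0.16 j7 -1.66
```

Request:
servo_tool(deltas=[[[0.5, 0, 0], -0.05, 0.5], [[0.84, -0.03, 0], -0.08, 0.5], [[1.05, -0.05, 0], -0.1, 0.5], [[1.05, -0.05, 0], -0.1, 0.5], [[1.05, -0.05, 0], -0.1, 0.5], [[1.05, -0.05, 0], -0.1, 0.5], [[1.05, -0.05, 0], -0.1, 0.5], [[1.05, -0.05, 0], -0.1, 0.5], [[1.05, -0.05, 0], -0.1, 0.5], [[1.05, -0.05, 0], -0.1, 0.5], [[0.84, -0.03, 0], -0.08, 0.5], [[0.4, 0, 0], -0.04, 0.5]])

```text
clock: 13.35
position: [0.5003, -0.3566, 0.0805]
ee_rot: [0.88, -0.475, -0.008, -0.004]
ft_force: [-0.4, 0.2, -2.9]
grip_width: 0.167
```

```bash
python3 -c "
from h import *
piv()
topring(save='pics/t7.png')
to([.5,-.25,.08])"
```

```text
t 13.35 pivot x 2.4 y -107.0 mm z 0.0805 | spanner cw -28.8 deg | force tool xy [-0.4  0.2] z -2.9 mz 0.01 j7 -0.43 w 0.167
top ring n 136 tool-frame mm: x mid -1.0 width 57.0, y min -130.7 -> centre -104.2; pred world [ 0.5905 -0.2973  0.0806]
circle tool mm [  -1.1 -105.8] 28.7
t 13.40 tcp [ 0.5002 -0.357   0.0804] yaw -56.7 tilt 1.03 | shift cm [-8.95 -5.86  0.21] turn 0.000 f [-0.3 -0.5 -2.9] w 0.17 j7 -0.43
```

Request:
servo_tool(deltas=[[[0.2, -0.1, 0], 0, 0.5], [[0.15, 0, 0.3], 0, 0.5], [[0, 0, 0.4], 0, 0.5], [[0, 0, 0.4], 0, 0.5], [[0, 0, 0.4], 0, 0.5], [[0, 0, 0.4], 0, 0.5], [[0, 0, 0.2], 0, 0.5], [[0, 0, 0], 0, 0.5]])

```text
clock: 14.07
position: [0.5023, -0.3571, 0.0558]
ee_rot: [0.879, -0.477, -0.009, -0.005]
ft_force: [-0.3, 0.0, -2.0]
grip_width: 0.162
```

```bash
python3 -c "
from h import *
piv()"
```

```text
t 14.07 pivot x 0.3 y -105.6 mm z 0.0558 | spanner cw -28.5 deg | force tool xy [-0.1  0.2] z -2.0 mz 0.02 j7 -0.44 w 0.162
```

Request:
servo_tool(deltas=[[[0.15, 0, 0], 0, 0.5], [[0.05, 0, 0.25], 0, 0.5], [[0, 0, 0.25], 0, 0.5], [[0, 0, 0.25], 0, 0.5], [[0, 0, 0.25], 0, 0.5], [[0, 0, 0.2], 0, 0.5], [[0, 0, 0.2], 0, 0.5]])

```text
clock: 14.65
position: [0.5029, -0.3582, 0.0411]
ee_rot: [0.879, -0.477, -0.01, -0.005]
ft_force: [-3.7, 1.0, 3.8]
grip_width: 0.161
```

```bash
python3 -c "
from h import *
piv()"
```

```text
t 14.65 pivot x -0.9 y -105.7 mm z 0.0411 | spanner cw -28.6 deg | force tool xy [-3.   2.6] z 3.8 mz 0.23 j7 -0.43 w 0.161
```

Request:
servo_tool(deltas=[[[-0.42, 0, 0], 0.04, 0.5], [[-0.63, -0.02, 0], 0.06, 0.5], [[-0.74, -0.02, 0], 0.07, 0.5], [[-0.74, -0.02, 0], 0.07, 0.5], [[-0.74, -0.02, 0.03], 0.07, 0.5], [[-0.74, -0.02, 0.03], 0.07, 0.5], [[-0.63, -0.02, 0.03], 0.06, 0.5], [[-0.42, 0, 0.03], 0.04, 0.5]])

```text
clock: 15.32
position: [0.4854, -0.31, 0.0421]
ee_rot: [0.735, -0.678, -0.01, -0.002]
ft_force: [-2.9, 1.5, 2.8]
grip_width: 0.165
```

```bash
python3 -c "
from h import *
piv()"
```

```text
t 15.32 pivot x -1.8 y -106.1 mm z 0.0421 | spanner cw -0.1 deg | force tool xy [-1.7  2.8] z 2.8 mz 0.55 j7 -0.96 w 0.165
```

Request:
servo_tool(deltas=[[[-0.3, 0, 0], 0.03, 0.5], [[-0.32, 0, 0], 0.03, 0.5], [[-0.32, 0, 0], 0.03, 0.5], [[-0.2, 0, 0], 0.02, 0.5]])

```text
clock: 15.65
position: [0.4849, -0.2978, 0.043]
ee_rot: [-0.695, 0.719, 0.009, 0.001]
ft_force: [-2.2, 0.1, 0.7]
grip_width: 0.166
```

```bash
python3 -c "
from h import *
piv()"
```

```text
t 15.65 pivot x -1.7 y -106.1 mm z 0.0430 | spanner cw 6.5 deg | force tool xy [-0.1  2.3] z 0.7 mz 0.51 j7 -1.09 w 0.166
```

Request:
servo_tool(deltas=[[[-0.2, 0, 0.02], 0.015, 0.5], [[-0.2, 0, 0.02], 0.015, 0.5], [[-0.2, 0, 0], 0.015, 0.5]])

```text
clock: 15.9
position: [0.4851, -0.2924, 0.0428]
ee_rot: [-0.677, 0.736, 0.009, 0.001]
ft_force: [-3.2, -1.3, -0.1]
grip_width: 0.161
```

```bash
python3 -c "
from h import *
piv()"
```

```text
t 15.90 pivot x -1.5 y -106.2 mm z 0.0428 | spanner cw 9.3 deg | force tool xy [1.6 3.1] z -0.1 mz 0.30 j7 -1.14 w 0.161
```

Request:
servo_tool(deltas=[[[-0.2, 0, 0.02], 0.015, 0.5], [[-0.2, 0, 0.02], 0.015, 0.5]])

```text
clock: 16.07
position: [0.4854, -0.2888, 0.0427]
ee_rot: [-0.664, 0.747, 0.008, 0.0]
ft_force: [-2.9, -0.5, 1.3]
grip_width: 0.163
```

```bash
python3 -c "
from h import *
piv()"
```

```text
t 16.07 pivot x -1.4 y -106.1 mm z 0.0427 | spanner cw 11.2 deg | force tool xy [0.8 2.9] z 1.3 mz 0.29 j7 -1.18 w 0.163
```

Request:
servo_tool(deltas=[[[-0.2, 0, 0.02], 0.015, 0.5], [[-0.2, 0, 0.02], 0.015, 0.5]])

```text
clock: 16.23
position: [0.4859, -0.2852, 0.0426]
ee_rot: [-0.652, 0.758, 0.008, 0.0]
ft_force: [-4.2, -1.1, 2.4]
grip_width: 0.164
```

```bash
python3 -c "
from h import *
piv()"
```

```text
t 16.23 pivot x -1.4 y -106.1 mm z 0.0426 | spanner cw 13.2 deg | force tool xy [1.7 4.1] z 2.4 mz 0.19 j7 -1.22 w 0.164
```

Request:
servo_tool(deltas=[[[-0.2, -0.02, 0.02], 0.015, 0.5], [[-0.2, -0.02, 0.0], 0.015, 0.5]])

```text
clock: 16.4
position: [0.4863, -0.2818, 0.0425]
ee_rot: [-0.639, 0.77, 0.008, -0.001]
ft_force: [-5.0, -3.3, 2.7]
grip_width: 0.166
```

```bash
python3 -c "
from h import *
piv()"
```

```text
t 16.40 pivot x -1.6 y -106.2 mm z 0.0425 | spanner cw 15.1 deg | force tool xy [4.1 4.4] z 2.7 mz 0.36 j7 -1.26 w 0.166
```

Request:
servo_tool(deltas=[[[-0.2, 0.02, 0.0], 0.01, 0.5], [[-0.2, 0.02, 0.0], 0.01, 0.5]])

```text
clock: 16.57
position: [0.4868, -0.2796, 0.0429]
ee_rot: [-0.629, 0.777, 0.006, -0.001]
ft_force: [-2.8, -6.1, 0.1]
grip_width: 0.165
```

```bash
python3 -c "
from h import *
piv()"
```

```text
t 16.57 pivot x -1.9 y -106.1 mm z 0.0429 | spanner cw 16.5 deg | force tool xy [6.5 1.4] z 0.1 mz 0.49 j7 -1.29 w 0.165
```

Request:
servo_tool(deltas=[[[-0.2, 0.0, 0.02], 0.006, 0.5], [[-0.2, 0.0, 0.02], 0.006, 0.5]])

```text
clock: 16.73
position: [0.4871, -0.2783, 0.0428]
ee_rot: [-0.623, 0.782, 0.005, -0.003]
ft_force: [-3.2, -5.3, 1.2]
grip_width: 0.165
```

```bash
python3 -c "
from h import *
piv()"
```

```text
t 16.73 pivot x -2.2 y -106.1 mm z 0.0428 | spanner cw 17.4 deg | force tool xy [5.8 1.9] z 1.2 mz 0.67 j7 -1.31 w 0.165
```

Request:
servo_tool(deltas=[[[-0.2, 0.0, 0.02], 0.004, 0.5], [[-0.2, 0.0, 0.02], 0.004, 0.5], [[-0.2, 0.0, 0.02], 0.004, 0.5]])

```text
clock: 16.98
position: [0.4873, -0.277, 0.0426]
ee_rot: [-0.617, 0.787, 0.002, -0.005]
ft_force: [-3.4, -7.9, 1.4]
grip_width: 0.166
```

```bash
python3 -c "
from h import *
piv()"
```

```text
t 16.98 pivot x -2.7 y -106.1 mm z 0.0426 | spanner cw 18.3 deg | force tool xy [8.5 1.4] z 1.4 mz 0.80 j7 -1.34 w 0.166
```

The stop was reached at about 14° of spanner angle. Torque about the spindle has risen to about 1.7 N m, against about 0.4 when free, so it is nipped up. I'll unload to mid-play and lift off.

Request:
servo_tool(deltas=[[[0.25, 0, 0], -0.025, 0.5], [[0.3, 0, 0], -0.03, 0.5], [[0.3, 0, 0], -0.03, 0.5], [[0.2, 0, 0], -0.02, 0.5], [[0, 0, 0], 0, 0.5]])

```text
clock: 17.4
position: [0.4858, -0.2862, 0.0426]
ee_rot: [-0.658, 0.753, 0.002, -0.004]
ft_force: [-2.5, 0.1, 1.0]
grip_width: 0.164
```

```bash
python3 -c "
from h import *
piv()"
```

```text
t 17.40 pivot x -0.8 y -106.1 mm z 0.0426 | spanner cw 12.3 deg | force tool xy [0.3 2.4] z 1.0 mz -0.11 j7 -1.22 w 0.164
```

Request:
servo_tool(deltas=[[[0, 0, -0.5], 0, 0.5], [[0, 0, -1.0], 0, 0.5], [[0, 0, -1.0], 0, 0.5], [[0, 0, -1.5], 0, 0.5], [[0, 0, -2.0], 0, 0.5], [[0, 0, -2.0], 0, 0.5], [[0, 0, -1.0], 0, 0.5], [[0, 0, -0.3], 0, 0.5]])

```text
clock: 18.07
position: [0.4881, -0.2823, 0.143]
ee_rot: [-0.657, 0.754, 0.003, -0.003]
ft_force: [0.2, 0.1, -1.7]
grip_width: 0.164
```

```bash
python3 - <<'E'
from h import *
piv(); to([.424,-.46,.13],-90)
X=cloud(cal("top"),np.load("pics/top0.npy"))
print("front edge x:",plane(cal("top"),[(385,255),(385,262)],0).round(3))
occ=X[...,2]>.006
ys=np.arange(-.36,-.64,-.02); print("y",ys.round(2))
for x in np.arange(.62,.33,-.02):
    r=''
    for y in ys:
        m=(abs(X[...,0]-x)<.01)&(abs(X[...,1]-y)<.01); r+='#' if (occ&m).sum()>1 else ('.' if m.any() else '?')
    print(round(x,2),r)
im,c=eyes.camera("top"); 
hsv=cv2.cvtColor(im,cv2.COLOR_BGR2HSV); cv2.imwrite("pics/t8c.png",cv2.resize(im[145:215,310:400],None,fx=7,fy=7,interpolation=cv2.INTER_CUBIC))
E
```

```text
t 18.07 pivot x 3.3 y -104.3 mm z 0.1430 | spanner cw 12.3 deg | force tool xy [-0.1 -0.2] z -1.7 mz 0.05 j7 -1.24 w 0.164
t 18.07 tcp [ 0.4881 -0.2823  0.143 ] yaw -97.8 tilt 0.51 | shift cm [18.47  3.91  1.35] turn -0.137 f [ 0.2  0.1 -1.7] w 0.16 j7 -1.24
front edge x: [[ 0.34  -0.433  0.   ]
 [ 0.317 -0.434  0.   ]]
y [-0.36 -0.38 -0.4  -0.42 -0.44 -0.46 -0.48 -0.5  -0.52 -0.54 -0.56 -0.58
 -0.6  -0.62 -0.64]
0.62 ###..#######.##
0.6 ###.#.###.###.#
0.58 #####..#######.
0.56 ##..#.#####..#.
0.54 ###..####.#.##.
0.52 .##.###.#..#.##
0.5 #############..
0.48 ###.#.#..###...
0.46 ..###.##.####.#
0.44 .##############
0.42 ###.##.###..###
0.4 ##.#.########.#
0.38 ##....#########
0.36 ######..#.#.##.
0.34 ###...#..#####.
```

View pics/t8c.png

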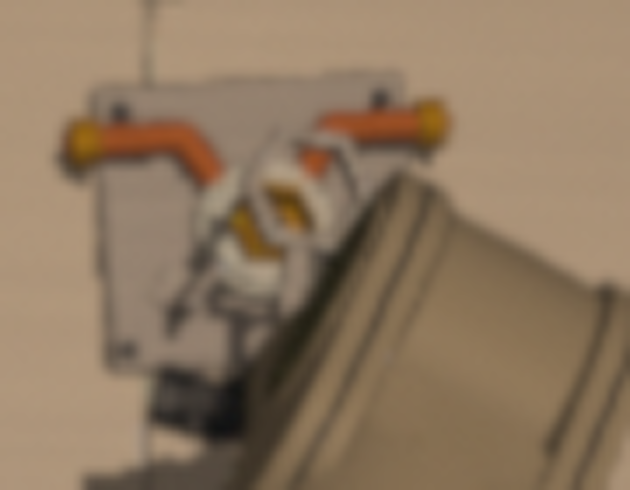

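Request:
servo_tool(deltas=[[[1.5, 0.3, 0], -0.02, 0.5], [[2.7, 0.5, 0], -0.03, 0.5], [[3.1, 0.6, 0], -0.03, 0.5], [[3.1, 0.6, 0], -0.03, 0.5], [[3.0, 0.6, 0.5], -0.02, 0.5], [[2.2, 0.4, 1.0], 0, 0.5], [[1.0, 0.2, 1.5], 0, 0.5], [[0.3, 0, 1.5], 0, 0.5], [[0, 0, 1.0], 0, 0.5], [[0, 0, 0.3], 0, 0.5], [[0, 0, 0], 0, 0.5]])

```text
clock: 19.03
position: [0.4424, -0.4505, 0.0739]
ee_rot: [0.709, -0.705, -0.008, 0.003]
ft_force: [0.9, 1.2, -2.1]
grip_width: 0.165
```

```bash
python3 - <<'E'
from h import *
to([.424,-.46,.0035],-90)
p,d=eyes.camera("wrist"); cv2.imwrite("pics/w9.png",p)
im,d=eyes.camera("top"); cv2.imwrite("pics/t9c.png",np.hstack([cv2.resize(p,(400,300)),cv2.resize(im[140:260,310:470],(400,300),interpolation=cv2.INTER_CUBIC)]))
E
```

```text
t 19.03 tcp [ 0.4424 -0.4505  0.0739] yaw -89.7 tilt 0.99 | shift cm [0.99 1.74 7.06] turn 0.005 f [ 0.9  1.2 -2.1] w 0.17 j7 -0.78
```

View pics/t9c.png

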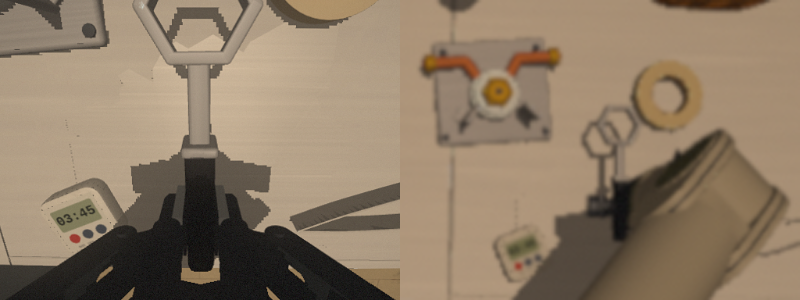

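The left panel (wrist) shows clear worktop between the timer at (80,215) and the tongs at (340,215), with the tape above right. The top panel shows the ring at about (615,125) on the right, between the valve and the tape. Shifting back slightly and lowering.

Request:
servo_tool(deltas=[[[0.2, 0.6, 0.5], 0, 0.5], [[0.2, 0.7, 1.0], 0, 0.5], [[0, 0.2, 1.3], 0, 0.5], [[0, 0, 1.3], 0, 0.5], [[0, 0, 1.0], 0, 0.5], [[0, 0, 0.5], 0, 0.5], [[0, 0, 0.3], 0, 0.5], [[0, 0, 0.1], 0, 0.5]])

```text
clock: 19.8
position: [0.4271, -0.455, 0.015]
ee_rot: [0.71, -0.704, -0.004, 0.002]
ft_force: [-0.4, 1.1, -1.5]
grip_width: 0.16
```

```bash
python3 -c "
from h import *
to([.424,-.46,.0035],-90)"
```

```text
t 19.80 tcp [ 0.4271 -0.455   0.015 ] yaw -89.5 tilt 0.49 | shift cm [0.5  0.31 1.16] turn 0.009 f [-0.4  1.1 -1.5] w 0.16 j7 -0.74
```

Request:
servo_tool(deltas=[[[0, 0, 0.25], 0, 0.5], [[0, 0, 0.25], 0, 0.5], [[0, 0, 0.2], 0, 0.5], [[0, 0, 0.2], 0, 0.5], [[0, 0, 0.15], 0, 0.5], [[0, 0, 0.1], 0, 0.5]])

```text
clock: 20.3
position: [0.4283, -0.4559, 0.0049]
ee_rot: [0.71, -0.704, -0.002, 0.002]
ft_force: [-3.4, 3.6, 11.8]
grip_width: 0.163
```

Request:
servo_tool(deltas=[[[0, 0, 0], 0, 0.5], [[0, 0, 0], 0, 2.2], [[0, 0, 0], 0, 3.2], [[0, 0, 0], 0, 3.6], [[0, 0, -0.5], 0, 3.6], [[0, 0, -1.5], 0, 3.6], [[0, 0, -3], 0, 3.6], [[0, 0, -4], 0, 3.6], [[0, 0, -4], 0, 3.6], [[0, 0, -4], 0, 3.6], [[0, 0, -3], 0, 3.6], [[0, 0, -1], 0, 3.6]])

```text
clock: 21.3
position: [0.4282, -0.4546, 0.224]
ee_rot: [0.71, -0.704, -0.004, 0.002]
ft_force: [-0.5, -1.4, 0.1]
grip_width: 0.421
```

Request:
servo_tool(deltas=[[[2, 2, 0], 0, 3.6], [[3, 2, 0], 0, 3.6], [[3.5, 2, 0], 0, 3.6], [[3.5, 0, 0], 0, 3.6], [[3.5, 0, 0], 0, 3.6], [[3, 0, 0], 0, 3.6], [[1.5, 0, 0], 0, 3.6], [[0, 0, 0], 0, 3.6]])

```text
clock: 21.97
position: [0.3713, -0.6623, 0.2304]
ee_rot: [0.713, -0.701, 0.001, 0.001]
ft_force: [0.5, -0.1, -0.2]
grip_width: 0.422
```

```bash
python3 - <<'E'
from h import *
to([.424,-.46,.0035],-90)
c=cal("top"); im,d=eyes.camera("top"); X=cloud(c,d)
cv2.imwrite("pics/t10c.png",np.hstack([cv2.resize(im[135:265,320:450],(520,520),interpolation=cv2.INTER_CUBIC),cv2.resize(im[160:193,335:363],(280,330),interpolation=cv2.INTER_CUBIC) if 0 else cv2.resize(im[155:200,338:360],(254,520),interpolation=cv2.INTER_CUBIC)]))
hsv=cv2.cvtColor(im,cv2.COLOR_BGR2HSV); m=cv2.inRange(hsv,(15,140,60),(32,255,255)); m[:, :338]=0;m[:,362:]=0;m[:164]=0;m[190:]=0
yx=np.argwhere(m>0); P=plane(c,yx[:,::-1],.053)[:,:2]; P0=P.mean(0); print("spindle",P0)
a=np.arctan2(P[:,1]-P0[1],P[:,0]-P0[0]); rho=np.linalg.norm(P-P0,axis=1); s=rho>.012
print("corner yaw mod 60:",np.degrees(np.angle((rho[s]**6*np.exp(6j*a[s])).sum()))/6)
E
```

```text
t 21.97 tcp [ 0.3713 -0.6623  0.2304] yaw -89.0 tilt 0.19 | shift cm [-20.21  -5.63  22.62] turn 0.017 f [ 0.5 -0.1 -0.2] w 0.42 j7 -0.47
spindle [ 0.5910702 -0.2996473]
corner yaw mod 60: -27.46330104528356
```

View pics/t10c.png

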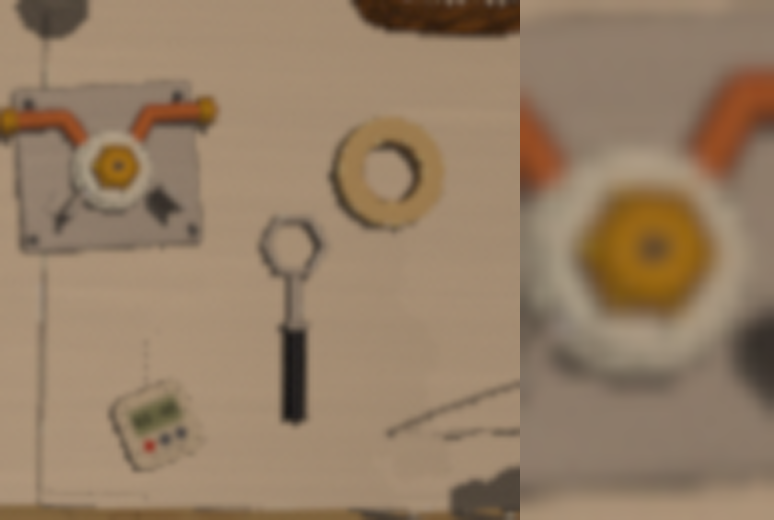

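The spanner lies flat with its ring at about (292,247) in the crop, between the valve at (117,167), the tape at (388,172) and the timer at (155,425). The gripper is clear and the bystanders look unmoved. The spindle's hexagon has turned. Handing in.

```bash
python3 -c "
from h import *
print(plane(cal('top'),[(392.6,196.5)],.02)[0,:2]-[.591,-.2996])
from workcell import order; print(order.hand_in())"
```

```text
[-0.0584003  -0.15261691]
the job is handed in; nothing more can be done
None
```

I closed the valve in two strokes with the spanner, nipped it up at the stop, laid the spanner flat on the worktop and handed the job in at about 22 s. No verdict was reported.

- **Strokes:** The first stroke ran from about −26° to +36° of spanner angle. I then lifted the spanner about 40 mm, swung it back and reseated it for the second stroke, which reached the stop at about 14°.
- **Nip-up:** Torque about the spindle rose from about 0.4 N m while it turned freely to about 1.7 N m. That is about 16 N at the handle, more than the 10 N asked for and close to the 17 N limit. I unloaded it straight away.
- **Spanner:** It is released and lying flat, with its socket about 163 mm from the spindle axis.
- **Surroundings:** The tape and timer looked unmoved in the last picture. I did not measure the bystanders' positions, and the jar was at the edge of that view and the shaker outside it.

**Disagreements between checks:**
- **Spindle angle:** The last top-camera reading, good to about 4°, puts the spindle at about 2.13 rad. The stop is at 2.2 rad and the pass mark is 2.14. The torque rise says it was hard against the stop, so I trusted that.
- **Wrist camera:** Its sideways positions disagreed with the top camera by 4 to 10 mm, so I used the top camera.

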